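Clamp a drain pipe with the cam clamp

ROBOT

A 6-joint arm with a two-finger parallel gripper is mounted at the origin on the work surface. World frame = base frame: x ahead of the robot, y to its left, z up, the work surface at z = 0. Lengths are in m, angles in rad, forces in N, time in s.
With the tool pointing down it reaches from about 0.3 to 0.825 m from the base axis. Payload 5.4 kg.
Tool frame: the origin (TCP) lies midway between the tips of the shut fingers; the grasp point (between the pads) lies robot.grasp_offset behind it (robot.grasp_offset is the distance from the TCP to the grasp point, in m); y points along the fingers, z is the direction in which the jaws open and shut, and the axes are right-handed (so a half turn about y gives the same grasp; the last joint's range is limited). The gripper opens to 92 mm and grips with 3 to 60 N. Pads are 20 mm wide; open, the fingers measure 128 mm over their backs; the gripper's body (75 mm by 189 mm) begins 69 mm behind the grasp point.
Start: joints at [-1.425, 0.158, 1.597, -0, 1.386, -0.21], TCP at [0.2, -0.539, 0.215] pointing down, gripper open.
Joint ranges: [-2.91, 2.91], [-0.94, 2.29], [0.18, 2.7], [-1.29, 4.43], [0.17, 2.64], [-3, 3]. Speed limits (rad/s): [2.57, 2.57, 3.14, 3.14, 3.14, 3.14].

INTERFACE

Orientations are given as [roll, pitch, yaw] about the fixed x, y, z axes, in that order (R = Rz(yaw) Ry(pitch) Rx(roll)).
In Python, from rig import robot gives the robot as it stands.
- The arm moves only by the tool carry_out, never from a script. Its argument "moves" is a list of rows, each an object of numbers: "jaw": the opening, from -1 (shut) to 1 (fully open); "tx", "ty", "tz": the shift along the tool's x, y, z in mm; "rx", "ry", "rz": the turn, a rotation vector about the tool's x, y, z in degrees. A call has 1 to 20 rows; each row is the pose to reach, as a shift and turn from the pose commanded when the call began, along the tool's axes at that moment; what a row does not reach only later rows make up. A row lasts 1/10 s, in which the tool goes at most 50 mm and 8.59 degrees, less where a joint would pass 70% of its speed; a pose out of reach is approached as far as the arm can. A call with a gripper value outside its range is refused whole. The fingers move at their own pace and stop on an object; the grip force is fixed at half the most. Time passes only in rows, so rows that repeat a pose let the fingers close. It gives the time, the measured TCP pose, the force and the opening at its end, in the units of the state.
- robot.read_state(): the state, without advancing time (a new reading comes with each control period).
- robot.snapshot(name): name is "scene" or "top" or "wrist"; returns a dict with "color" (400x640x3 uint8, blue, green, red), "intrinsics" (3x3 intrinsics, pixels), "distortion" ([k1, k2, p1, p2, k3] as OpenCV has them; the pictures are not rectified), "world_from_camera" (4x4, takes a point from camera to world coordinates). Camera axes: x right, y up, looking along -z (the intrinsics and any distortion apply to the point x, -y, -z); pixel columns grow to the right and rows downward; lengths in m; the calibration is good to about 2 mm. A picture is of the moment at which its call begins. There is no depth.
- robot.close_job(): hands the job in, once; it reports no verdict.
The state is a dict: "clock": time; "qpos": joint angles; "joint_velocities": joint speeds; "tau": joint torques, N m; "eef_pos": TCP position; "orientation": TCP orientation; "contact_force": force on the tool from outside, world axes, zero at the start; "wrist_torque": the same for the moment, N m; "grip_width": opening from 0.0 (shut) to 1.0 (fully open).
Only numpy, scipy, OpenCV 4.12 (cv2) and the standard library are available. Lean on these libraries where they do the work, as an engineer would, in place of code of your own. Each camera call takes 0.05 s, during which the arm holds its last target.

TASK

Clamp the white drain pipe that lies in the sloping cam clamp. Pull the black spring knob on the crank up out of its slot, swing the crank past the first hole to the last hole (red dot), so that the cam's high point presses on the sprung jaw and pushes the pipe against the stop, then let go so that the pin snaps fully home in that hole. Leave the pipe in the clamp and do not disturb the other things on the bench.

Things in the scene. Friction and masses are not known exactly. Their poses are not given: they have to be found in the camera images.
- cam_axis (a point): Where the cam's turning axis meets the upper face of the clamp's blue deck (285 x 250 mm, fixed on a grey stand, sloping 30 degrees, low edge roughly towards the robot). Its axes: x up the slope, y level, to the left looking up the slope, z square out of the deck, leaning 30 degrees from vertical to the low side. The deck reaches 128 mm down, 157 mm up the slope and 125 mm to each side.
- cam (a joint): Angle (rad) of cam and crank about z of cam_axis: 0 = crank along +y, growing anticlockwise from above, 1.571 = crank straight down the slope (-x), stop at 1.85. The crank, a steel bar 26 mm wide, 26 to 35 mm above the deck (bolt head to 40 mm), carries the knob 85 mm from the axis. It stays where left; turning it needs up to about 3 N at the knob.
- high_point (a point): Top edge of the cam's high point, 40 mm from the axis, opposite the crank; red mark beside it. The cam is a brass disc of radius 26 mm, 14 mm off-centre, 4 to 24 mm above the deck, under the crank.
- last_hole (a point): The wanted hole (red dot): its mouth in the upper face of the aluminium index plate, an arc 12 mm thick on the deck under the crank's end. Joint cam = 1.571. The crank starts with its pin in the same plate's long slot (joint cam -0.37 to 0.31).
- first_hole (a point): The first hole after the slot (white dot), not wanted: the middle of its mouth. Joint cam = 0.93.
- plunger (a joint): How far (m) the crank's spring pin is pulled out along z of cam_axis: 0 = fully home, 0.009 or more = clear of the index plate (let go over solid plate it rests there, near 0.009), 0.016 = end of travel. The spring pulls it back with 6 N at 0, 11.5 N at 0.016. The pin is 8 mm thick with a round tip; the holes leave it 1.5 mm of play each way.
- knob_mid (a point): Black round knob of the spring pin, 26 mm in diameter, 38 mm long along z of cam_axis, spinning freely, so it need not be followed in yaw. This point is on its axis, 20 mm above its lower end, 18 mm below its top (red spot); pin home, it is 62 mm above the deck, and the knob's lower end 7 mm above the crank. Grip it across the diameter, tool along z of cam_axis.
- jaw (a joint): Travel (m) of the sprung jaw (the cam's follower) up the slope: 0 = back, at rest; 0.010 with the cam's high point on it. The cam meets it from about joint cam = 0.3 on. In front it has a black pad, 80 mm wide, 46 mm tall, on a spring of its own. Two fixed guides, 30 mm tall, stand beside it (x 38 to 60 mm of cam_axis, |y| < 31 mm).
- stop (a point): Middle of the top edge of the stop's face: a grey wall 130 mm wide, 58 mm tall, across the deck at x = 131 mm of cam_axis.
- pipe: White plastic drain pipe, 50 mm in diameter, 200 mm long, about 0.25 kg, lying level across the deck against the jaw's pad. Origin at its middle, on its axis; y along the pipe. Unclamped, its axis is at x = 99 mm of cam_axis, 25 mm above the deck, with 7 mm free to the stop; clamped at x = 106 mm.
- paint_can: Bystander: closed metal paint can with a green band, 102 mm in diameter, 112 mm tall. Origin: middle of its underside.
- flask: Bystander: white plastic bottle with a blue cap, 66 mm in diameter, 150 mm tall. Origin: middle of its underside.
- elbow: Bystander: white plastic pipe elbow, 50 mm thick, arms 75 mm along its x and y. Origin: under its corner, on the bench.
- tape_roll: Bystander: yellow roll, 90 mm in diameter, 48 mm tall. Origin: middle of its underside.
- driver: Bystander: screwdriver with a green handle, lying on the bench along its x.
- carton: Bystander: small cardboard box 90 x 70 x 60 mm. Origin: middle of its underside.
Not all that is in view belongs to the job. Leave any orange or yellow look-alike of the pipe alone.

How it is judged:
By the outcome, as a careful person would: the job done as asked, in the order asked, and still so for the second after the job is handed in, with the robot touching nothing.
It also fails if it takes over 43 s, if anything falls off the work surface, if the arm or the gripper's body presses on something with over 40 N, if the wrist force passes 120 N, or if a joint passes its speed limit or range.

## Working session

There is one attempt and no reset: what is moved stays moved. The work goes in short steps, Python scripts to look and compute and a tool call to move; the robot and the scene stay as the last step left them, time stands still between calls to the robot, and variables do not carry over. Pictures are saved under pics/ and viewed, and the job is handed in when it is done.

Besides the shell and the picture viewer there is one more tool, called after "Request:" as name(argument=value, ...) on one line, values as JSON. carry_out: Moves the arm, as the interface text tells. Its arguments: {"type":"object","properties":{"moves":{"type":"array"}},"required":["moves"]}

```bash
ls; mkdir -p pics
python3 - <<'E'
from rig import robot
import cv2
print(robot.read_state(), robot.grasp_offset)
for n in ["scene","top","wrist"]:
    s=robot.snapshot(n); cv2.imwrite(f"pics/{n}0.png",s["color"]); print(n,s["intrinsics"],s["distortion"],s["world_from_camera"])
E
```

```text
pics
{'clock': 0.0, 'qpos': array([-1.42509315e+00,  1.59041656e-01,  1.59821093e+00, -2.55875415e-05,
        1.38617435e+00, -2.10085822e-01]), 'joint_velocities': array([-0.00106525, -0.00131605,  0.00196801,  0.0004926 , -0.00161164,
        0.00049467]), 'tau': array([ 8.51736913e-04, -3.85563934e+01, -3.22112846e+01,  7.02195545e-02,
        3.78453615e-02, -1.39183876e-04]), 'eef_pos': array([ 0.2001788 , -0.53837583,  0.21363373]), 'orientation': array([-1.57259552e+00,  3.57936861e-04, -2.78579926e+00]), 'contact_force': array([-0.21988408, -0.02227125, -0.62706868]), 'wrist_torque': array([-0.01294781, -0.02573181, -0.00136599]), 'grip_width': 1.0028146139337302} 0.0187
scene [[463.39819278   0.         311.93451942]
 [  0.         463.39819278 200.33336779]
 [  0.           0.           1.        ]] [-0.10871474  0.          0.          0.          0.        ] [[ 0.52731755 -0.69254325  0.49226015  1.28626001]
 [ 0.84957505  0.43833873 -0.2933963  -0.47796923]
 [-0.01258707  0.57292496  0.81951117  1.36947973]
 [ 0.          0.          0.          1.        ]]
top [[449.33785924   0.         313.40725838]
 [  0.         449.33785924 197.45647624]
 [  0.           0.           1.        ]] [-0.06609564  0.          0.          0.          0.        ] [[-0.02392245  0.99314518 -0.11441317  0.40068934]
 [-0.9994788  -0.02624109 -0.01880232 -0.05594152]
 [-0.02167576  0.11390374  0.9932553   1.37257033]
 [ 0.          0.          0.          1.        ]]
wrist [[328.88007239   0.         312.56570096]
 [  0.         328.88007239 203.30956076]
 [  0.           0.           1.        ]] [-0.00476521  0.          0.          0.          0.        ] [[ 0.34888018  0.89877859  0.26548006  0.2750984 ]
 [-0.9371622   0.33552522  0.09565478 -0.51074661]
 [-0.00310278 -0.28216993  0.95935942  0.38445562]
 [ 0.          0.          0.          1.        ]]
```

View pics/scene0.png

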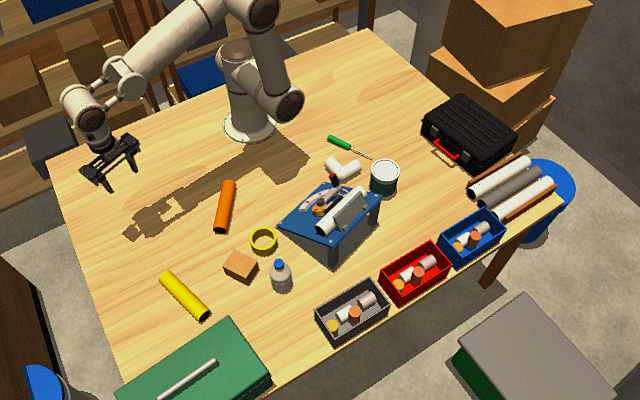

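View pics/top0.png

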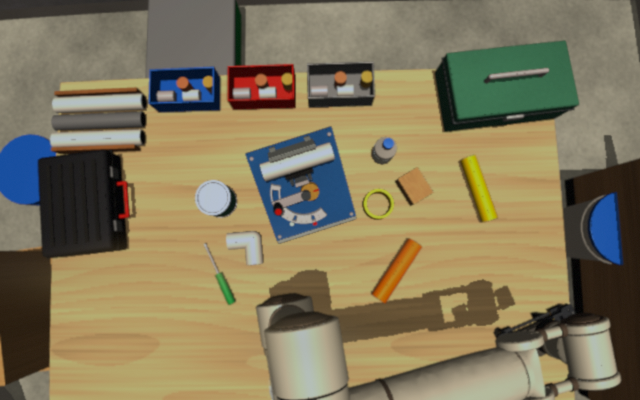

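Run:
```python
import cv2
a=cv2.imread("pics/top0.png")[115:255,230:370]; cv2.imwrite("pics/topc.png",cv2.resize(a,None,fx=4.2,fy=4.2,interpolation=cv2.INTER_CUBIC))
a=cv2.imread("pics/scene0.png")[150:275,260:400]; cv2.imwrite("pics/scenec.png",cv2.resize(a,None,fx=4.5,fy=4.5,interpolation=cv2.INTER_CUBIC))
```

```text
(no output)
```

View pics/topc.png

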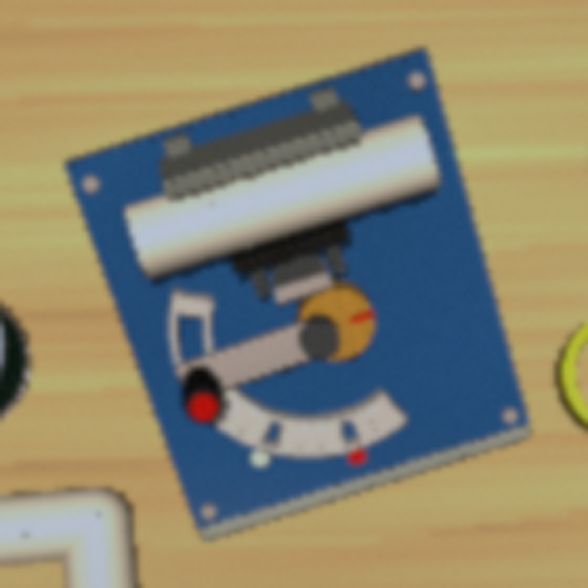

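View pics/scenec.png

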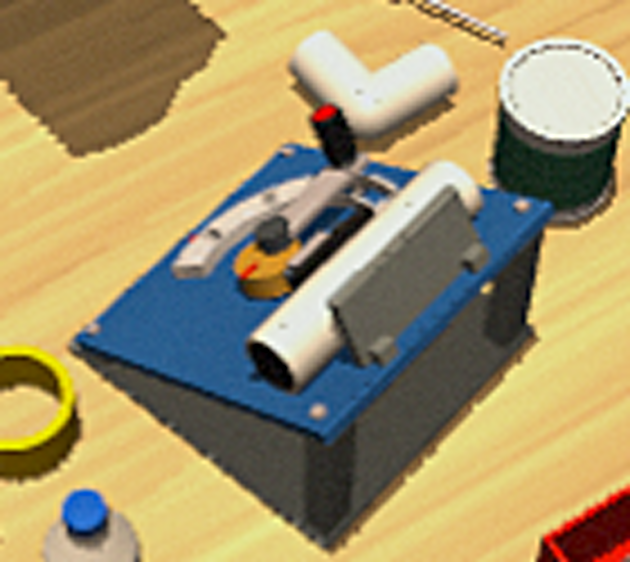

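```bash
cat > h.py <<'E'
import numpy as np, cv2
from scipy.optimize import least_squares
from scipy.spatial.transform import Rotation as R
def cam(s): 
    T=np.array(s["world_from_camera"]); return T,np.array(s["intrinsics"]),np.array(s["distortion"])
def proj(P,s):
    T,K,d=cam(s); Pc=(np.atleast_2d(P)-T[:3,3])@T[:3,:3]; Pc=Pc*[1,-1,-1]
    return cv2.projectPoints(Pc.reshape(-1,1,3),np.zeros(3),np.zeros(3),K,d)[0].reshape(-1,2)
def deckR(yaw): return R.from_euler('z',yaw).as_matrix()@R.from_euler('y',-np.pi/6).as_matrix()
def d2w(p,P): return np.atleast_2d(P)@deckR(p[3]).T+p[:3]
def fit(obs,p0):  # obs list of (deckpt, pix, snap)
    f=lambda p: np.concatenate([(proj(d2w(p,P),s)-u).ravel() for P,u,s in obs])
    r=least_squares(f,p0,loss='soft_l1'); return r.x,f(r.x).reshape(-1,2)
def draw(img,pts,col=(0,255,255)):
    for u in pts: cv2.circle(img,tuple(int(round(v)) for v in u),2,col,1)
E
python3 - <<'E'
from h import *
from rig import robot
for n in ["scene","top"]:
    s=cv2.imread(f"pics/{n}0.png"); hsv=cv2.cvtColor(s,cv2.COLOR_BGR2HSV)
    m=cv2.inRange(hsv,(100,120,50),(120,255,255))
    cs=cv2.findContours(m,0,1)[0]
    w=(260,150,400,275) if n=="scene" else (230,115,370,255)
    pts=np.vstack([c for c in cs if cv2.contourArea(c)>300 and w[0]<c[:,0,0].mean()<w[2] and w[1]<c[:,0,1].mean()<w[3]])
    h=cv2.convexHull(pts); q=cv2.approxPolyDP(h,4,True); print(n,q.reshape(-1,2).tolist())
    for nm,m in [("red",cv2.inRange(hsv,(0,170,120),(6,255,255)))]:
        k,_,st,ce=cv2.connectedComponentsWithStats(m)
        for i in range(1,k):
            if w[0]<ce[i][0]<w[2] and w[1]<ce[i][1]<w[3]: print(nm,ce[i],st[i,4])
E
```

```text
scene [[382, 195], [332, 248], [277, 225], [300, 203], [367, 192]]
red [331.53333333 174.66666667] 15
red [315.   209.75] 4
top [[330, 128], [353, 212], [276, 236], [247, 154]]
red [317. 189.] 1
red [278.14814815 211.2962963 ] 27
red [314.5 223. ] 2
```

Run:
```python
from h import *
from rig import robot
S={n:robot.snapshot(n) for n in["scene","top"]}
C=np.array([[-.128,.125,0],[.157,.125,0],[.157,-.125,0],[-.128,-.125,0]])
obs=[(C,np.array([[278.3,240.6],[245.6,153.5],[331.3,126.1],[354.9,217.3]]),S["top"]),
(C,np.array([[324.3,182.6],[382.6,195.5],[332.8,246.8],[276.6,225.5]]),S["scene"])]
p,r=fit(obs,[.55,.05,.1,.3]); print(p,r)
# knob spot
f=lambda v:np.concatenate([(proj(d2w(p+np.r_[v[1:4],0],[-.085*np.sin(v[0]),.085*np.cos(v[0]),.080]),S[n])-u).ravel() for n,u in[("top",[278.1,211.3]),("scene",[331.5,174.7])])
rr=least_squares(lambda v:np.r_[f(np.r_[v,0,0,0])],[0.]);print("theta",rr.x,rr.fun)
np.save("p.npy",p)
for n in S:
    im=S[n]["color"].copy();th=rr.x[0]
    pts=np.vstack([C,[[0,0,.04],[-.085,0,.012],[-.085*np.sin(.93),.085*np.cos(.93),.012],[-.085*np.sin(th),.085*np.cos(th),.08],[.131,0,.058],[.131,.065,.058],[.131,-.065,.058]]])
    im=cv2.resize(im,None,fx=4,fy=4,interpolation=cv2.INTER_CUBIC)
    draw(im,proj(d2w(p,pts),S[n])*4+1.5)
    c=im[4*115:4*255,4*230:4*370] if n=="top" else im[600:1120,1040:1600]
    cv2.imwrite(f"pics/ov_{n}.png",c)
```

```text
File "<stdin>", line 9
    f=lambda v:np.concatenate([(proj(d2w(p+np.r_[v[1:4],0],[-.085*np.sin(v[0]),.085*np.cos(v[0]),.080]),S[n])-u).ravel() for n,u in[("top",[278.1,211.3]),("scene",[331.5,174.7])])
                                                                                                                                                                                  ^
SyntaxError: closing parenthesis ')' does not match opening parenthesis '['
```

Run:
```python
from h import *
from rig import robot
S={n:robot.snapshot(n) for n in["scene","top"]}
C=np.array([[-.128,.125,0],[.157,.125,0],[.157,-.125,0],[-.128,-.125,0]])
obs=[(C,np.array([[278.3,240.6],[245.6,153.5],[331.3,126.1],[354.9,217.3]]),S["top"]),
(C,np.array([[324.3,182.6],[382.6,195.5],[332.8,246.8],[276.6,225.5]]),S["scene"])]
p,r=fit(obs,[.55,.05,.1,.3]); print(p,r)
K=lambda t,z=.08:np.array([-.085*np.sin(t),.085*np.cos(t),z])
f=lambda v:np.concatenate([(proj(d2w(p,K(v[0])),S[n])-u).ravel() for n,u in[("top",[278.1,211.3]),("scene",[331.5,174.7])]])
rr=least_squares(f,[0.]);print("theta",rr.x,rr.fun)
np.save("p.npy",p)
for n in S:
    im=S[n]["color"].copy();th=rr.x[0]
    pts=np.vstack([C,[[0,0,.04],K(1.571,.012),K(.93,.012),K(th),[.131,0,.058],[.131,.065,.058],[.131,-.065,.058]]])
    im=cv2.resize(im,None,fx=4,fy=4,interpolation=cv2.INTER_CUBIC)
    draw(im,proj(d2w(p,pts),S[n])*4+1.5)
    c=im[4*115:4*255,4*230:4*370] if n=="top" else im[600:1120,1040:1600]
    cv2.imwrite(f"pics/ov_{n}.png",c)
```

```text
[ 0.57100391 -0.00404431  0.08371821  0.28229187] [[-2.2622099  -0.25465787]
 [-1.02598708  0.12613102]
 [-0.3603004   0.33268899]
 [ 0.30139464 -2.08929487]
 [-0.40264598 -0.52082742]
 [-0.2765146   0.36030016]
 [-1.32090615  0.37098907]
 [-0.67710551  0.12445431]]
theta [0.05178166] [-0.23990508  0.22857916 -0.03465629  1.37949637]
```

View pics/ov_top.png

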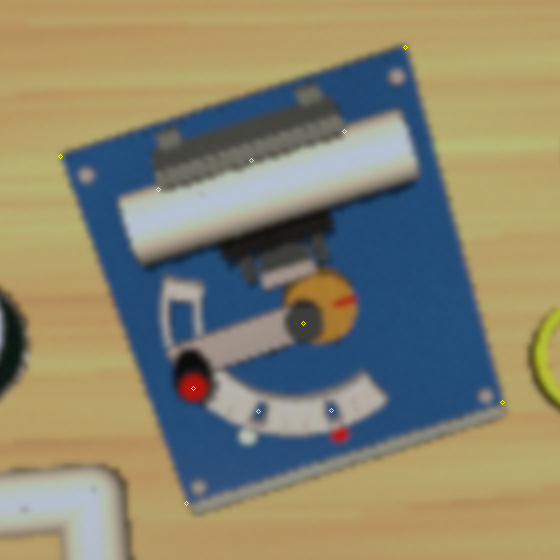

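View pics/ov_scene.png

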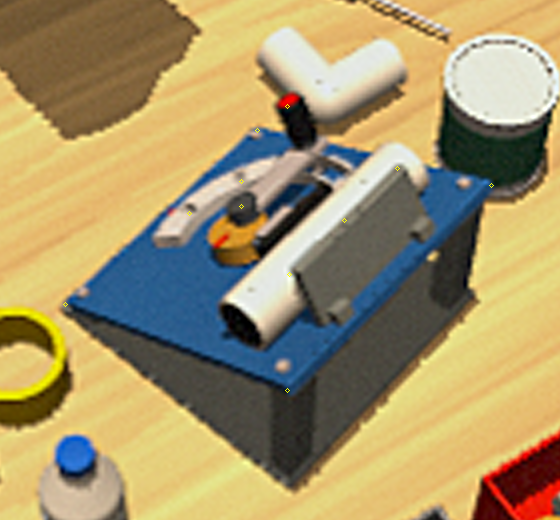

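```bash
cat >> h.py <<'E'
def K(t,z=.062): return np.array([-.085*np.sin(t),.085*np.cos(t),z])
def toolR(p):
    D=deckR(p[3]); y=-D[:,2]; z=-D[:,1]; return np.c_[np.cross(y,z),y,z]
def rel(st,P,Rt):
    R0=R.from_euler('xyz',st["orientation"]).as_matrix()
    return np.round((R0.T@(np.asarray(P)-st["eef_pos"]))*1000,1), np.round(np.degrees(R.from_matrix(R0.T@Rt).as_rotvec()),2)
def tcp(p,g,off):  # TCP for grasp point at deck coords g
    return d2w(p,g)[0]+toolR(p)[:,1]*off
E
python3 - <<'E'
from h import *
from rig import robot
p=np.load("p.npy"); st=robot.read_state()
for g in (K(.052)+[0,0,.1],K(.052)):
    P=tcp(p,g,robot.grasp_offset); print(P, rel(st,P,toolR(p)))
print(st["eef_pos"],toolR(p))
E
```

```text
[0.47486979 0.05645656 0.20561065] (array([-464.7,    9. , -462.2]), array([ 1.15,  4.1 , 29.98]))
[0.52289077 0.07038444 0.11900811] (array([-514.6,   95.6, -458.5]), array([ 1.15,  4.1 , 29.98]))
[ 0.20020621 -0.53869294  0.21411927] [[-0.83174772  0.48020977  0.27855754]
 [-0.2412379   0.13927877 -0.96041954]
 [-0.5        -0.8660254  -0.        ]]
```

Request:
carry_out(moves=[{"tx": -15, "ty": -30, "tz": -15, "jaw": 1}, {"tx": -45, "ty": -60, "tz": -45}, {"tx": -80, "ty": -80, "tz": -80}, {"tx": -110, "ty": -80, "tz": -110, "rz": 5}, {"tx": -140, "ty": -80, "tz": -140, "rz": 10}, {"tx": -170, "ty": -80, "tz": -170, "rz": 15}, {"tx": -200, "ty": -80, "tz": -200, "rz": 20}, {"tx": -230, "ty": -80, "tz": -230, "rz": 25}, {"tx": -260, "ty": -80, "tz": -260, "rz": 30}, {"tx": -290, "ty": -80, "tz": -290, "rx": 1, "ry": 4, "rz": 30}, {"tx": -320, "ty": -80, "tz": -320, "rx": 1.1, "ry": 4.1, "rz": 30}, {"tx": -350, "ty": -80, "tz": -350, "rx": 1.1, "ry": 4.1, "rz": 30}, {"tx": -380, "ty": -60, "tz": -380, "rx": 1.1, "ry": 4.1, "rz": 30}, {"tx": -410, "ty": -40, "tz": -410, "rx": 1.1, "ry": 4.1, "rz": 30}, {"tx": -440, "ty": -20, "tz": -440, "rx": 1.1, "ry": 4.1, "rz": 30}, {"tx": -465, "ty": 0, "tz": -462, "rx": 1.1, "ry": 4.1, "rz": 30}, {"tx": -465, "ty": 9, "tz": -462, "rx": 1.1, "ry": 4.1, "rz": 30}, {"tx": -465, "ty": 9, "tz": -462, "rx": 1.1, "ry": 4.1, "rz": 30}, {"tx": -465, "ty": 9, "tz": -462, "rx": 1.1, "ry": 4.1, "rz": 30}, {"tx": -465, "ty": 9, "tz": -462, "rx": 1.1, "ry": 4.1, "rz": 30}])

```text
invalid input at $.moves[0]: expected keys jaw, tx, ty, tz, rx, ry, rz
```

Request:
carry_out(moves=[{"jaw": 1, "tx": -15, "ty": -30, "tz": -15, "rx": 0, "ry": 0, "rz": 0}, {"jaw": 1, "tx": -45, "ty": -60, "tz": -45, "rx": 0, "ry": 0, "rz": 0}, {"jaw": 1, "tx": -80, "ty": -80, "tz": -80, "rx": 0, "ry": 0, "rz": 0}, {"jaw": 1, "tx": -110, "ty": -80, "tz": -110, "rx": 0, "ry": 0, "rz": 5}, {"jaw": 1, "tx": -140, "ty": -80, "tz": -140, "rx": 0, "ry": 0, "rz": 10}, {"jaw": 1, "tx": -170, "ty": -80, "tz": -170, "rx": 0, "ry": 0, "rz": 15}, {"jaw": 1, "tx": -200, "ty": -80, "tz": -200, "rx": 0, "ry": 0, "rz": 20}, {"jaw": 1, "tx": -230, "ty": -80, "tz": -230, "rx": 0, "ry": 0, "rz": 25}, {"jaw": 1, "tx": -260, "ty": -80, "tz": -260, "rx": 0, "ry": 0, "rz": 30}, {"jaw": 1, "tx": -290, "ty": -80, "tz": -290, "rx": 1, "ry": 4, "rz": 30}, {"jaw": 1, "tx": -320, "ty": -80, "tz": -320, "rx": 1.1, "ry": 4.1, "rz": 30}, {"jaw": 1, "tx": -350, "ty": -80, "tz": -350, "rx": 1.1, "ry": 4.1, "rz": 30}, {"jaw": 1, "tx": -380, "ty": -60, "tz": -380, "rx": 1.1, "ry": 4.1, "rz": 30}, {"jaw": 1, "tx": -410, "ty": -40, "tz": -410, "rx": 1.1, "ry": 4.1, "rz": 30}, {"jaw": 1, "tx": -440, "ty": -20, "tz": -440, "rx": 1.1, "ry": 4.1, "rz": 30}, {"jaw": 1, "tx": -465, "ty": 0, "tz": -462, "rx": 1.1, "ry": 4.1, "rz": 30}, {"jaw": 1, "tx": -465, "ty": 9, "tz": -462, "rx": 1.1, "ry": 4.1, "rz": 30}, {"jaw": 1, "tx": -465, "ty": 9, "tz": -462, "rx": 1.1, "ry": 4.1, "rz": 30}, {"jaw": 1, "tx": -465, "ty": 9, "tz": -462, "rx": 1.1, "ry": 4.1, "rz": 30}, {"jaw": 1, "tx": -465, "ty": 9, "tz": -462, "rx": 1.1, "ry": 4.1, "rz": 30}])

```text
clock: 2.25
eef_pos: [0.4759, 0.0544, 0.207]
orientation: [-1.569, 0.526, -2.861]
contact_force: [-1.0, -0.6, 0.2]
grip_width: 1.0
```

Run:
```python
from h import *
from rig import robot
p=np.load("p.npy")
s=robot.snapshot("wrist");im=s["color"].copy();cv2.imwrite("pics/w1raw.png",im)
C=np.array([[-.128,.125,0],[.157,.125,0],[.157,-.125,0],[-.128,-.125,0]])
pts=np.vstack([C,[[0,0,.04],K(1.571,.012),K(.93,.012),K(.052,.08),[.131,0,.058],[.131,.065,.058],[.131,-.065,.058]]])
print(np.round(proj(d2w(p,pts),s)).tolist())
draw(im,proj(d2w(p,pts),s)); cv2.imwrite("pics/w1.png",im)
st=robot.read_state(); print(rel(st,tcp(p,K(.052)+[0,0,.1],.0187),toolR(p)),st["qpos"])
```

```text
[[274.0, 302.0], [263.0, 9.0], [555.0, 9.0], [502.0, 301.0], [408.0, 199.0], [394.0, 272.0], [344.0, 257.0], [310.0, 219.0], [430.0, 27.0], [338.0, 27.0], [522.0, 27.0]]
(array([ 1. ,  1. , -2.3]), array([-0.15, -0.09, -0.12])) [-0.3517217  -0.56064127  2.30986456  0.36214059  0.98498835  0.79984705]
```

View pics/w1.png

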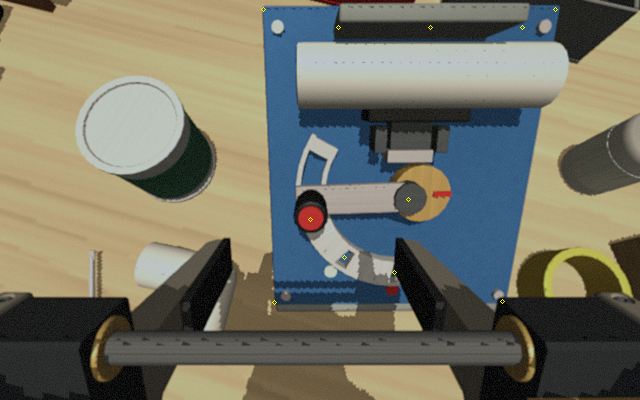

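Run:
```python
from h import *
from rig import robot
im=cv2.imread("pics/w1raw.png")
hsv=cv2.cvtColor(im,cv2.COLOR_BGR2HSV); m=cv2.inRange(hsv,(0,170,120),(6,255,255))|cv2.inRange(hsv,(174,170,120),(180,255,255))
k,_,st,ce=cv2.connectedComponentsWithStats(m); print([(ce[i].round(1),st[i].tolist()) for i in range(1,k) if st[i,4]>8])
cv2.imwrite("pics/w1c.png",cv2.resize(im[120:320,250:450],None,fx=3,fy=3,interpolation=cv2.INTER_CUBIC))
cv2.imwrite("pics/w1d.png",cv2.resize(im[0:60,240:580],None,fx=2.3,fy=2.3,interpolation=cv2.INTER_CUBIC))
```

```text
[(array([441.6, 193.7]), [433, 191, 18, 6, 79]), (array([310.2, 217.8]), [298, 206, 25, 24, 474])]
```

View pics/w1c.png

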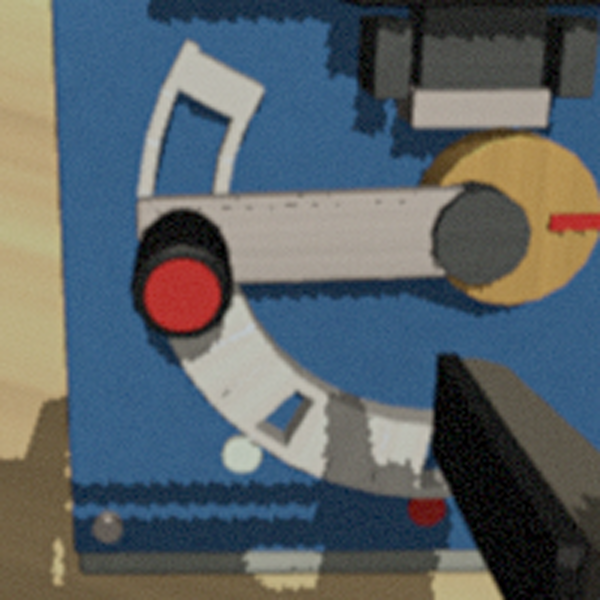

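View pics/w1d.png

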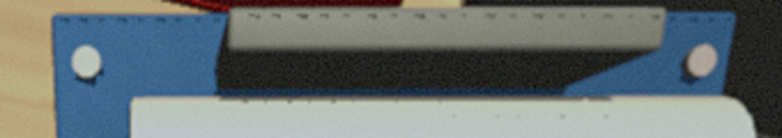

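Run:
```python
from h import *
from rig import robot
S={n:robot.snapshot(n) for n in["scene","top","wrist"]}
C=np.array([[-.128,.125,0],[.157,.125,0],[.157,-.125,0],[-.128,-.125,0]])
obs=[(C,np.array([[278.3,240.6],[245.6,153.5],[331.3,126.1],[354.9,217.3]]),S["top"],.35),
(C,np.array([[324.3,182.6],[382.6,195.5],[332.8,246.8],[276.6,225.5]]),S["scene"],.35),
(np.vstack([C[:3],[0,0,.04]]),np.array([[274.8,303.1],[262.4,6.3],[559.3,5.9],[410.1,199]]),S["wrist"],.6)]
def f(v):
    k=d2w(v,K(v[4],.08))
    a=[w*(proj(d2w(v,P),s)-u).ravel() for P,u,s,w in obs]
    a+=[w*(proj(k,S[n])-u).ravel() for n,u,w in[("top",[278.1,211.3],.35),("scene",[331.5,174.7],.35),("wrist",[310.2,217.8],1)]]
    return np.concatenate(a)
r=least_squares(f,np.r_[np.load("p.npy"),.05],loss='soft_l1');v=r.x
print(v,f(v).reshape(-1,2).round(2).tolist())
np.save("p.npy",v)
st=robot.read_state();p=v
for dz in(.1,.0,.002): print(rel(st,tcp(p,K(v[4])+[0,0,dz],.0187),toolR(p)))
```

```text
[ 0.57000347 -0.00427378  0.08718041  0.28374807  0.03904472] [[-0.78, 0.03], [-0.42, 0.1], [-0.12, 0.11], [0.18, -0.67], [-0.23, -0.44], [-0.14, -0.18], [-0.51, -0.15], [-0.33, -0.19], [-0.27, 0.01], [-0.01, 0.02], [-0.03, 0.08], [-0.15, -0.17], [-0.13, 0.07], [-0.02, 0.21], [0.27, -0.01]]
(array([-1.2, -3. , -1.6]), array([-0.13, -0.13, -0.08]))
(array([-1. , 97. , -1.9]), array([-0.13, -0.13, -0.08]))
(array([-1. , 95. , -1.8]), array([-0.13, -0.13, -0.08]))
```

Request:
carry_out(moves=[{"jaw": 1, "tx": -1, "ty": 20, "tz": -1.8, "rx": 0, "ry": 0, "rz": 0}, {"jaw": 1, "tx": -1, "ty": 40, "tz": -1.8, "rx": 0, "ry": 0, "rz": 0}, {"jaw": 1, "tx": -1, "ty": 60, "tz": -1.8, "rx": 0, "ry": 0, "rz": 0}, {"jaw": 1, "tx": -1, "ty": 80, "tz": -1.8, "rx": 0, "ry": 0, "rz": 0}, {"jaw": 1, "tx": -1, "ty": 90, "tz": -1.8, "rx": 0, "ry": 0, "rz": 0}, {"jaw": 1, "tx": -1, "ty": 95, "tz": -1.8, "rx": 0, "ry": 0, "rz": 0}, {"jaw": 1, "tx": -1, "ty": 95, "tz": -1.8, "rx": 0, "ry": 0, "rz": 0}, {"jaw": 1, "tx": -1, "ty": 95, "tz": -1.8, "rx": 0, "ry": 0, "rz": 0}, {"jaw": 1, "tx": -1, "ty": 95, "tz": -1.8, "rx": 0, "ry": 0, "rz": 0}])

```text
clock: 3.35
eef_pos: [0.5216, 0.071, 0.1248]
orientation: [-1.57, 0.525, -2.859]
contact_force: [-0.4, 0.3, -0.9]
grip_width: 1.001
```

Run:
```python
from h import *
from rig import robot
v=np.load("p.npy");st=robot.read_state();print(st["contact_force"],rel(st,tcp(v,K(v[4]),.0187),toolR(v)))
for n in["wrist","top"]:
    s=robot.snapshot(n);cv2.imwrite(f"pics/{n}2.png",s["color"])
```

```text
[-0.40043784  0.29181857 -0.89225714] (array([0.1, 2. , 0.9]), array([-0.08, -0.05, -0.09]))
```

View pics/wrist2.png

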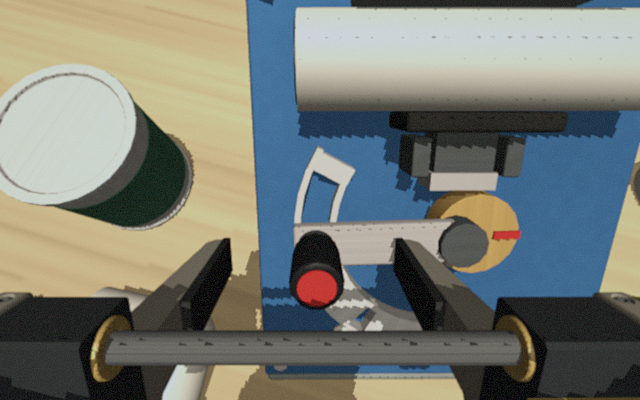

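Request:
carry_out(moves=[{"jaw": -1, "tx": 0, "ty": 1, "tz": 0.9, "rx": 0, "ry": 0, "rz": 0}, {"jaw": -1, "tx": 0, "ty": 1, "tz": 0.9, "rx": 0, "ry": 0, "rz": 0}, {"jaw": -1, "tx": 0, "ty": 1, "tz": 0.9, "rx": 0, "ry": 0, "rz": 0}, {"jaw": -1, "tx": 0, "ty": 1, "tz": 0.9, "rx": 0, "ry": 0, "rz": 0}, {"jaw": -1, "tx": 0, "ty": 1, "tz": 0.9, "rx": 0, "ry": 0, "rz": 0}, {"jaw": -1, "tx": 0, "ty": 1, "tz": 0.9, "rx": 0, "ry": 0, "rz": 0}, {"jaw": -1, "tx": 0, "ty": 1, "tz": 0.9, "rx": 0, "ry": 0, "rz": 0}, {"jaw": -1, "tx": 0, "ty": 1, "tz": 0.9, "rx": 0, "ry": 0, "rz": 0}, {"jaw": -1, "tx": 0, "ty": 1, "tz": 0.9, "rx": 0, "ry": 0, "rz": 0}, {"jaw": -1, "tx": 0, "ty": 1, "tz": 0.9, "rx": 0, "ry": 0, "rz": 0}])

```text
clock: 4.45
eef_pos: [0.5223, 0.0699, 0.1232]
orientation: [-1.569, 0.524, -2.859]
contact_force: [1.1, -4.0, -0.7]
grip_width: 0.275
```

Request:
carry_out(moves=[{"jaw": -1, "tx": 0, "ty": -3, "tz": 0, "rx": 0, "ry": 0, "rz": 0}, {"jaw": -1, "tx": 0, "ty": -6, "tz": 0, "rx": 0, "ry": 0, "rz": 0}, {"jaw": -1, "tx": 0, "ty": -9, "tz": 0, "rx": 0, "ry": 0, "rz": 0}, {"jaw": -1, "tx": 0, "ty": -12, "tz": 0, "rx": 0, "ry": 0, "rz": 0}, {"jaw": -1, "tx": 0, "ty": -13, "tz": 0, "rx": 0, "ry": 0, "rz": 0}, {"jaw": -1, "tx": 0, "ty": -13, "tz": 0, "rx": 0, "ry": 0, "rz": 0}, {"jaw": -1, "tx": 0, "ty": -13, "tz": 0, "rx": 0, "ry": 0, "rz": 0}])

```text
clock: 5.15
eef_pos: [0.5158, 0.0681, 0.1337]
orientation: [-1.57, 0.524, -2.86]
contact_force: [7.5, -5.2, -8.3]
grip_width: 0.28
```

Run:
```python
from h import *
from rig import robot
v=np.load("p.npy");st=robot.read_state();R0=R.from_euler('xyz',st["orientation"]).as_matrix();D=deckR(v[3])
print("force deck",D.T@st["contact_force"],"grasp deck",D.T@(st["eef_pos"]-R0[:,1]*.0187-v[:3]))
for n in["wrist","scene"]:
    s=robot.snapshot(n);cv2.imwrite(f"pics/{n}3.png",s["color"])
```

```text
force deck [  0.83689585  -7.06646298 -10.1164069 ] grasp deck [-0.00432721  0.08466287  0.07488526]
```

View pics/wrist3.png

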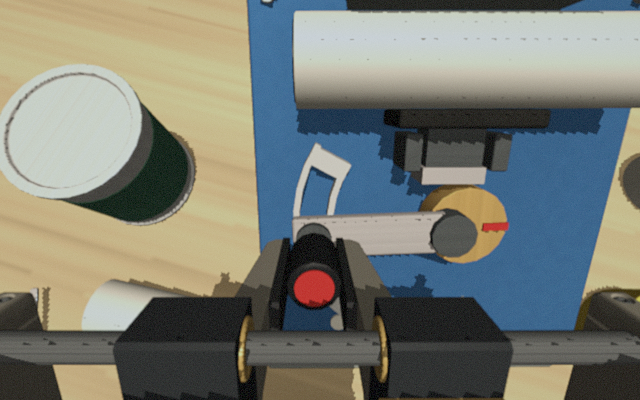

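Run:
```python
import numpy as np
for i in range(1,17):
    t=.051+.095*i; print(i,round(t,3),round(85*np.sin(t)-4.3,1),round(84.66-85*np.cos(t)+1.2,1))
```

```text
1 0.146 8.1 1.8
2 0.241 16.0 3.3
3 0.336 23.7 5.6
4 0.431 31.2 8.6
5 0.526 38.4 12.4
6 0.621 45.2 16.7
7 0.716 51.5 21.7
8 0.811 57.3 27.3
9 0.906 62.6 33.4
10 1.001 67.3 40.0
11 1.096 71.3 47.0
12 1.191 74.6 54.3
13 1.286 77.3 62.0
14 1.381 79.2 69.8
15 1.476 80.3 77.8
16 1.571 80.7 85.9
```

Half the swing first, then check forces.

Request:
carry_out(moves=[{"jaw": -1, "tx": 4, "ty": 0, "tz": 1.5, "rx": 0, "ry": 0, "rz": 0}, {"jaw": -1, "tx": 8, "ty": 0, "tz": 1.8, "rx": 0, "ry": 0, "rz": 0}, {"jaw": -1, "tx": 16, "ty": 0, "tz": 3.3, "rx": 0, "ry": 0, "rz": 0}, {"jaw": -1, "tx": 23.7, "ty": 0, "tz": 5.6, "rx": 0, "ry": 0, "rz": 0}, {"jaw": -1, "tx": 31.2, "ty": 0, "tz": 8.6, "rx": 0, "ry": 0, "rz": 0}, {"jaw": -1, "tx": 38.4, "ty": 0, "tz": 12.4, "rx": 0, "ry": 0, "rz": 0}, {"jaw": -1, "tx": 45.2, "ty": 0, "tz": 16.7, "rx": 0, "ry": 0, "rz": 0}, {"jaw": -1, "tx": 51.5, "ty": 0, "tz": 21.7, "rx": 0, "ry": 0, "rz": 0}, {"jaw": -1, "tx": 51.5, "ty": 0, "tz": 21.7, "rx": 0, "ry": 0, "rz": 0}])

```text
clock: 6.15
eef_pos: [0.4783, 0.036, 0.1077]
orientation: [-1.574, 0.524, -2.862]
contact_force: [7.5, 1.3, -8.0]
grip_width: 0.277
```

```bash
cat > st.py <<'E'
from h import *
from rig import robot
v=np.load("p.npy");st=robot.read_state();R0=R.from_euler('xyz',st["orientation"]).as_matrix();D=deckR(v[3])
g=D.T@(st["eef_pos"]-R0[:,1]*.0187-v[:3])
print("force deck",D.T@st["contact_force"],"grasp deck",g,"theta",np.arctan2(-g[0],g[1]),"r",np.hypot(g[0],g[1]), rel(st,tcp(v,K(1.571,g[2]),.0187),toolR(v)))
E
python3 st.py
```

```text
force deck [  2.57544046  -0.83680165 -10.70818968] grasp deck [-0.05622044  0.06430946  0.0748311 ] theta 0.7183864827763258 r 0.08541923196969839 (array([28.6, -0.1, 64.4]), array([ 0.07, -0.19, -0.02]))
```

Request:
carry_out(moves=[{"jaw": -1, "tx": 3, "ty": 0, "tz": 2.7, "rx": 0, "ry": 0, "rz": 0}, {"jaw": -1, "tx": 5.8, "ty": 0, "tz": 5.6, "rx": 0, "ry": 0, "rz": 0}, {"jaw": -1, "tx": 11.1, "ty": 0, "tz": 11.7, "rx": 0, "ry": 0, "rz": 0}, {"jaw": -1, "tx": 15.8, "ty": 0, "tz": 18.3, "rx": 0, "ry": 0, "rz": 0}, {"jaw": -1, "tx": 19.8, "ty": 0, "tz": 25.3, "rx": 0, "ry": 0, "rz": 0}, {"jaw": -1, "tx": 23.1, "ty": 0, "tz": 32.6, "rx": 0, "ry": 0, "rz": 0}, {"jaw": -1, "tx": 25.8, "ty": 0, "tz": 40.3, "rx": 0, "ry": 0, "rz": 0}, {"jaw": -1, "tx": 27.7, "ty": 0, "tz": 48.1, "rx": 0, "ry": 0, "rz": 0}, {"jaw": -1, "tx": 28.8, "ty": 0, "tz": 56.1, "rx": 0, "ry": 0, "rz": 0}, {"jaw": -1, "tx": 29.2, "ty": 0, "tz": 61, "rx": 0, "ry": 0, "rz": 0}, {"jaw": -1, "tx": 29.2, "ty": 0, "tz": 64.2, "rx": 0, "ry": 0, "rz": 0}, {"jaw": -1, "tx": 29.2, "ty": 0, "tz": 64.2, "rx": 0, "ry": 0, "rz": 0}, {"jaw": -1, "tx": 29.2, "ty": 0, "tz": 64.2, "rx": 0, "ry": 0, "rz": 0}])

```text
clock: 7.45
eef_pos: [0.4707, -0.0298, 0.0918]
orientation: [-1.58, 0.522, -2.862]
contact_force: [6.1, 6.8, -7.7]
grip_width: 0.279
```

```bash
python3 st.py
python3 - <<'E'
from rig import robot
import cv2
for n in["wrist","top","scene"]:
    cv2.imwrite(f"pics/{n}4.png",robot.snapshot(n)["color"])
E
```

```text
force deck [  2.82292197   4.79623905 -10.54623116] grasp deck [-0.08637854  0.00313023  0.07397552] theta 1.534573614893272 r 0.08643523768693408 (array([-1.4, -0. ,  3.3]), array([ 0.44, -0.19,  0.09]))
```

View pics/wrist4.png

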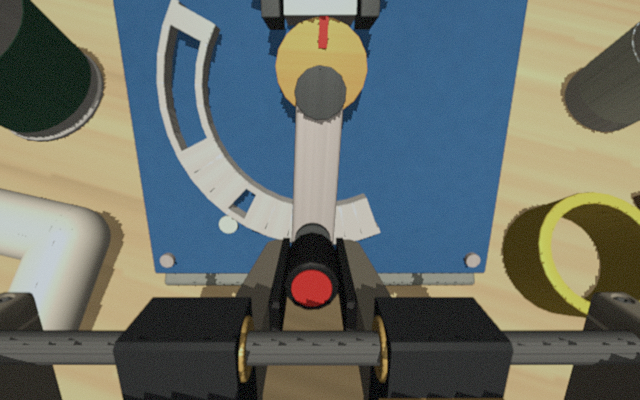

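```bash
cat > ray.py <<'E'
from h import *
def cast(u,s,p,z):
    T,Kk,d=cam(s); n=cv2.undistortPoints(np.array([[u]],float),Kk,d)[0,0]
    D=deckR(p[3]); dr=D.T@(T[:3,:3]@np.array([n[0],-n[1],-1])); o=D.T@(T[:3,3]-p[:3])
    return o+dr*(z-o[2])/dr[2]
E
python3 - <<'E'
from ray import *
from rig import robot
s=robot.snapshot("wrist");v=np.load("p.npy")
print("bolt",cast((320,92),s,v,.04))
a=[cast(u,s,v,.035) for u in((297,120),(293.5,232),(341,120),(334,230))]
print(a)
c0=(a[0]+a[2])/2;c1=(a[1]+a[3])/2;print("theta",np.arctan2(-(c1-c0)[0],(c1-c0)[1]))
k=cast((313,288),s,v,.08+.012);print("knob top",k,np.arctan2(-k[0],k[1]))
for t in(.93,1.571):print(proj(d2w(v,K(t,.012)),s))
im=s["color"]
cv2.imwrite("pics/w4c.png",cv2.resize(im[60:320,220:400],None,fx=2.3,fy=2.3,interpolation=cv2.INTER_CUBIC))
E
```

```text
bolt [ 0.00120552 -0.00043881  0.04      ]
[array([-0.0135152 ,  0.01240484,  0.035     ]), array([-0.08104477,  0.0157165 ,  0.035     ]), array([-0.0135891 , -0.01235732,  0.035     ]), array([-0.07971409, -0.00941828,  0.035     ])]
theta 1.5240628220145676
knob top [-0.08614796  0.00317171  0.092     ] 1.5339959523606113
[[243.6147394  201.75264195]]
[[318.50221867 225.11217774]]
```

View pics/w4c.png

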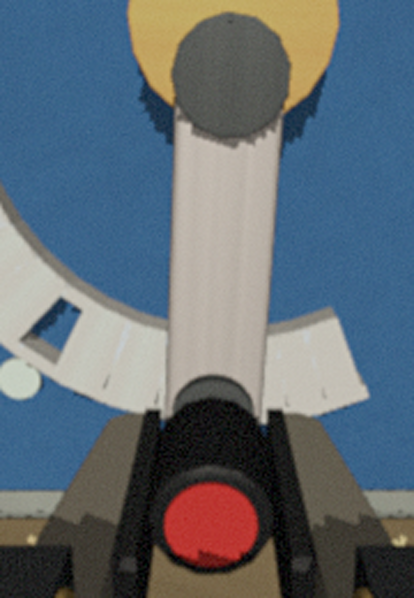

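Request:
carry_out(moves=[{"jaw": -1, "tx": -0.5, "ty": 0, "tz": 2, "rx": 0, "ry": 0, "rz": 0}, {"jaw": -1, "tx": -1, "ty": 0, "tz": 3.5, "rx": 0, "ry": 0, "rz": 0}, {"jaw": -1, "tx": -1, "ty": 0, "tz": 3.5, "rx": 0, "ry": 0, "rz": 0}, {"jaw": -1, "tx": -1, "ty": 0, "tz": 3.5, "rx": 0, "ry": 0, "rz": 0}])

```text
clock: 8.05
eef_pos: [0.4717, -0.0321, 0.0915]
orientation: [-1.582, 0.52, -2.862]
contact_force: [3.7, 8.3, -8.7]
grip_width: 0.276
```

```bash
python3 st.py
python3 - <<'E'
from ray import *
from rig import robot
s=robot.snapshot("wrist");v=np.load("p.npy");im=s["color"]
hsv=cv2.cvtColor(im,cv2.COLOR_BGR2HSV); m=cv2.inRange(hsv,(0,150,90),(6,255,255))|cv2.inRange(hsv,(174,150,90),(180,255,255))
k,_,st,ce=cv2.connectedComponentsWithStats(m); print([(ce[i].round(1),st[i].tolist()) for i in range(1,k) if st[i,4]>20])
for t in(.93,1.571):print(proj(d2w(v,K(t,.012)),s))
cv2.imwrite("pics/w5c.png",cv2.resize(im[0:320,200:420],None,fx=1.8,fy=1.8,interpolation=cv2.INTER_CUBIC))
E
```

```text
force deck [  0.72138331   6.98260138 -10.49161908] grasp deck [-0.08627265  0.0006501   0.07356177] theta 1.563261086218959 r 0.0862750999853389 (array([-1.3, -0. ,  0.8]), array([ 0.56, -0.18,  0.18]))
[(array([316.7,  31.7]), [313, 16, 9, 32, 257]), (array([310.8, 287.8]), [290, 270, 42, 37, 1188])]
[[240.01676802 201.86899564]]
[[315.07476343 225.29844278]]
```

View pics/w5c.png

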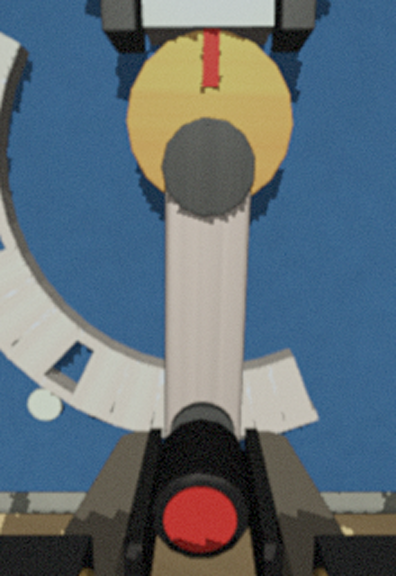

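Request:
carry_out(moves=[{"jaw": -1, "tx": -0.8, "ty": 0, "tz": 1, "rx": 0, "ry": 0, "rz": 0}, {"jaw": -1, "tx": -0.8, "ty": 0, "tz": 1, "rx": 0, "ry": 0, "rz": 0}, {"jaw": -1, "tx": -0.8, "ty": 3, "tz": 1, "rx": 0, "ry": 0, "rz": 0}, {"jaw": -1, "tx": -0.8, "ty": 6, "tz": 1, "rx": 0, "ry": 0, "rz": 0}, {"jaw": -1, "tx": -0.8, "ty": 8, "tz": 1, "rx": 0, "ry": 0, "rz": 0}, {"jaw": -1, "tx": -0.8, "ty": 8, "tz": 1, "rx": 0, "ry": 0, "rz": 0}, {"jaw": -1, "tx": -0.8, "ty": 8, "tz": 1, "rx": 0, "ry": 0, "rz": 0}])

```text
clock: 8.8
eef_pos: [0.4759, -0.0317, 0.0846]
orientation: [-1.583, 0.519, -2.861]
contact_force: [1.2, 7.9, -7.2]
grip_width: 0.277
```

```bash
python3 st.py
```

```text
force deck [-0.65190853  7.23314672 -7.9475592 ] grasp deck [-0.0861132  -0.00013042  0.06544913] theta 1.5723108883212884 r 0.08611330142842087 (array([-1.2, -0. ,  0.1]), array([ 0.58, -0.16,  0.26]))
```

Request:
carry_out(moves=[{"jaw": 0.2, "tx": 0, "ty": 0, "tz": 0, "rx": 0, "ry": 0, "rz": 0}, {"jaw": 0.2, "tx": 0, "ty": 0, "tz": 0, "rx": 0, "ry": 0, "rz": 0}, {"jaw": 0.2, "tx": 0, "ty": 0, "tz": 0, "rx": 0, "ry": 0, "rz": 0}, {"jaw": 0.2, "tx": 0, "ty": 0, "tz": 0, "rx": 0, "ry": 0, "rz": 0}, {"jaw": 0.2, "tx": 0, "ty": 0, "tz": 0, "rx": 0, "ry": 0, "rz": 0}])

```text
clock: 9.3
eef_pos: [0.4794, -0.0363, 0.0883]
orientation: [-1.57, 0.524, -2.859]
contact_force: [-0.1, -0.4, -0.4]
grip_width: 0.598
```

```bash
python3 st.py
python3 - <<'E'
from rig import robot
import cv2
cv2.imwrite("pics/w6.png",robot.snapshot("wrist")["color"])
E
```

```text
force deck [-0.35241498 -0.40113875 -0.26212592] grasp deck [-0.08254877 -0.00540073  0.06759814] theta 1.6361279077949935 r 0.08272525603004276 (array([ 2.5, -0. , -5.4]), array([-0.08, -0.05, -0.05]))
```

View pics/w6.png

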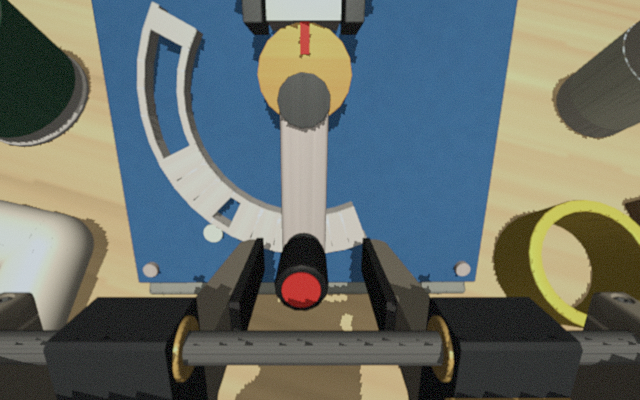

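Request:
carry_out(moves=[{"jaw": 0.6, "tx": 0, "ty": 0, "tz": -5, "rx": 0, "ry": 0, "rz": 0}, {"jaw": 0.6, "tx": 0, "ty": -8, "tz": -5, "rx": 0, "ry": 0, "rz": 0}, {"jaw": 0.6, "tx": 0, "ty": -20, "tz": -5, "rx": 0, "ry": 0, "rz": 0}, {"jaw": 0.6, "tx": 0, "ty": -40, "tz": -5, "rx": 0, "ry": 0, "rz": 0}, {"jaw": 0.6, "tx": 0, "ty": -60, "tz": -5, "rx": 0, "ry": 0, "rz": 0}, {"jaw": 0.6, "tx": 0, "ty": -80, "tz": -5, "rx": 0, "ry": 0, "rz": 0}, {"jaw": 0.6, "tx": 0, "ty": -100, "tz": -5, "rx": 0, "ry": 0, "rz": 0}, {"jaw": 0.6, "tx": 0, "ty": -110, "tz": -5, "rx": 0, "ry": 0, "rz": 0}, {"jaw": 0.6, "tx": 0, "ty": -110, "tz": -5, "rx": 0, "ry": 0, "rz": 0}, {"jaw": 0.6, "tx": 0, "ty": -110, "tz": -5, "rx": 0, "ry": 0, "rz": 0}])

```text
clock: 10.35
eef_pos: [0.4249, -0.0464, 0.1828]
orientation: [-1.571, 0.524, -2.859]
contact_force: [-0.2, 0.1, -0.3]
grip_width: 0.801
```

```bash
python3 st.py
python3 - <<'E'
from ray import *
from rig import robot
S={n:robot.snapshot(n) for n in["wrist","top","scene"]};v=np.load("p.npy")
th=1.571
for n,s in S.items():
    im=s["color"]; cv2.imwrite(f"pics/{n}7raw.png",im)
    hsv=cv2.cvtColor(im,cv2.COLOR_BGR2HSV); m=cv2.inRange(hsv,(0,150,100),(6,255,255))|cv2.inRange(hsv,(174,150,100),(180,255,255))
    k,_,st,ce=cv2.connectedComponentsWithStats(m)
    print(n,[(ce[i].round(1),st[i,4]) for i in range(1,k) if 8<st[i,4]<900],"home",proj(d2w(v,K(th,.08)),s),"up9",proj(d2w(v,K(th,.089)),s),"pipe ends clamped",proj(d2w(v,[[.106,.1,.025],[.106,-.1,.025]]),s).round(1).tolist())
cv2.imwrite("pics/s7c.png",cv2.resize(S["scene"]["color"][140:290,250:430],None,fx=4,fy=4,interpolation=cv2.INTER_CUBIC))
E
```

```text
force deck [-0.28172261  0.11740437 -0.12978662] grasp deck [-0.08309361  0.00019933  0.17707399] theta 1.568397429981213 r 0.08309384482556985 (array([ 1.9, -0. ,  0.2]), array([-0.05, -0.06, -0.02]))
wrist [(array([314.,  63.]), np.int32(93)), (array([312.5, 214.6]), np.int32(431))] home [[313.43114671 213.88137886]] up9 [[313.45167778 217.53951754]] pipe ends clamped [[187.5, -35.6], [438.9, -36.1]]
top [(array([124.3, 199.2]), np.int32(185)), (array([315.5, 227.7]), np.int32(30))] home [[315.55276236 227.48145208]] up9 [[315.99609063 228.89082937]] pipe ends clamped [[259.2, 170.6], [328.6, 148.6]]
scene [(array([445.1, 149.6]), np.int32(114)), (array([299.1, 186.1]), np.int32(12)), (array([415.3, 271.6]), np.int32(781))] home [[298.90724525 186.73053952]] up9 [[297.84577042 184.64034484]] pipe ends clamped [[363.3, 190.9], [322.5, 230.8]]
```

View pics/wrist7raw.png

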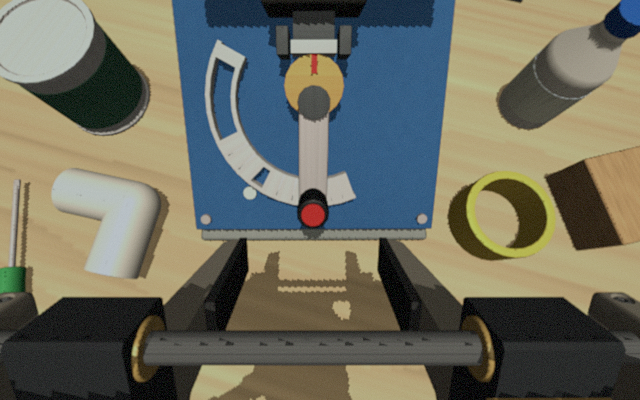

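View pics/s7c.png

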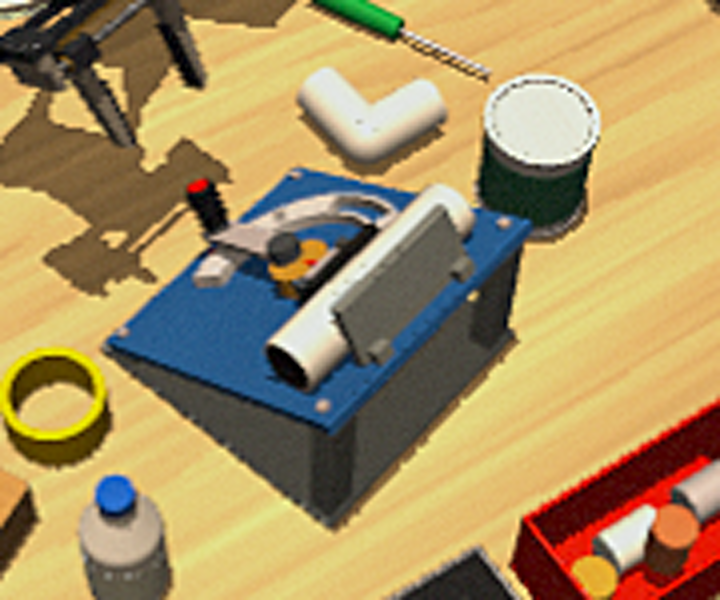

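Run:
```python
from ray import *
from rig import robot
S={n:robot.snapshot(n) for n in["wrist","top","scene"]};v=np.load("p.npy")
ob={"wrist":[(312.5,214.6),1],"top":[(315.5,227.7),.4],"scene":[(299.1,186.1),.4]}
b={"wrist":(.27,-.01),"top":(-.13/.35,.07/.35),"scene":(-.02/.35,.21/.35)} # start residuals, pin home
for bias in(0,1):
    f=lambda q:np.concatenate([w*(proj(d2w(v,q),S[n])[0]-u-bias*np.array(b[n])) for n,(u,w) in ob.items()])
    r=least_squares(f,K(1.571,.08));print(r.x*1000,r.fun)
im=S["wrist"]["color"];cv2.imwrite("pics/w8.png",cv2.resize(im[40:240,230:400],None,fx=3,fy=3,interpolation=cv2.INTER_CUBIC))
t=S["top"]["color"];cv2.imwrite("pics/t8.png",cv2.resize(t[115:255,230:370],None,fx=4.2,fy=4.2,interpolation=cv2.INTER_CUBIC))
```

```text
[-85.52700389   1.3374179   81.19511939] [ 0.01071356 -0.01054654 -0.11963036  0.10990516 -0.06276543  0.03487016]
[-86.25964652   1.14211121  78.99985586] [-0.00567237  0.00098111  0.04118949 -0.02657803 -0.00595218 -0.00185   ]
```

View pics/w8.png

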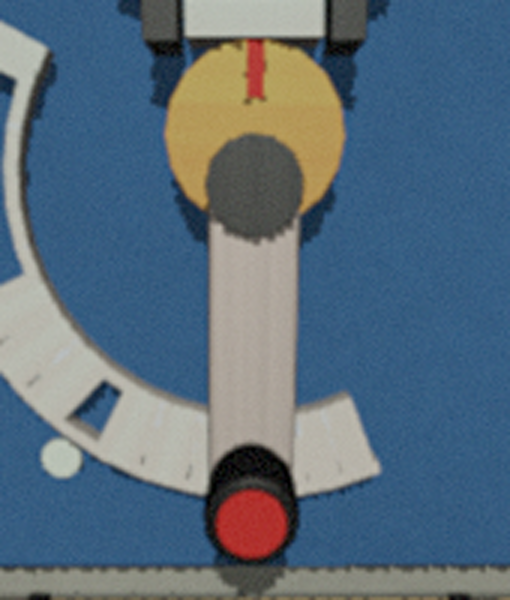

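View pics/t8.png

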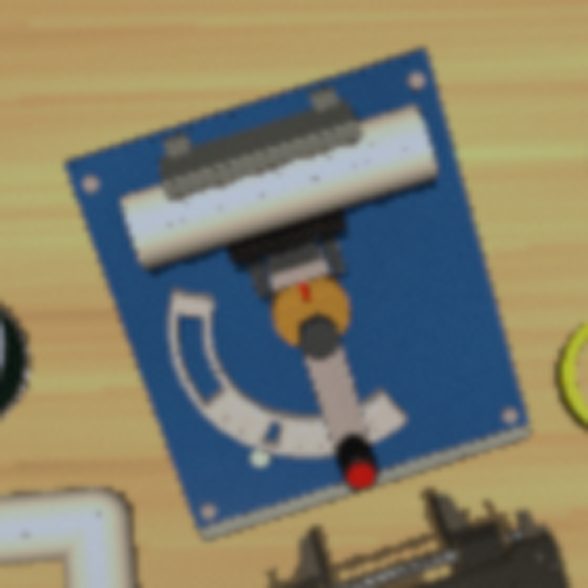

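Run:
```python
from rig import robot
print(robot.read_state()["clock"],robot.close_job())
```

```text
the job is handed in; nothing more can be done
10.65 None
```

The pipe is clamped and the job is handed in at 10.65 s of the 43 s allowed. I gripped the knob and pulled the pin about 12 to 13 mm clear of the slot. I then swung the crank past the first hole to the red-dot hole, lowered the pin into its mouth, let go and backed the arm off.

**Pin:** Before letting go, the spring force fell to about 8 N at roughly 5.7 mm of pull, which means the pin was in the hole and not resting on the plate. After letting go, three views put the knob top 79 to 81 mm above the deck; fully home is 80 mm. The crank was at about 1.56 rad measured from the knob, against 1.571 wanted, within the hole's play.

**Pipe and bench:** The top view shows the pipe shifted up the slope against the stop. I judged this by eye and did not measure how far it moved. The nearby things look to be where they were, also by eye. The tool force was about zero with the gripper clear.

**Where readings disagreed:**
- The wrist camera alone read the knob top about 0.7 pixels off, which would be under 2 mm of height. The combined fit put this down to the calibration and the hole's play.
- At the end of the swing the arm stopped about 3 mm short under load, and I corrected this before lowering the pin.

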